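# Find the blind hole of a tube adapter by feel and hold it hole-up

## Task

The grey tube adapter lying on the worktop has a blind hole in only one end: try its ends on the pins of the small metal post until a pin goes into the hole nearly all the way, so that you know which end it is. Then take it off, turn it so that the hole faces straight up, and finish while holding it still in the gripper, centre at least 20 cm above the worktop, ready for a tube; do not disturb the timer, the cap or the pen.

Things in the scene. Friction and masses are not known exactly. Their poses are not given: they have to be found in the camera images.
- adapter: Loose grey plastic block, 64 mm long, 40 x 40 mm across, about 0.12 kg, lying on a long side. Origin at its centre (20 mm above the worktop as it lies); x axis along the length. A round blind hole, 22 mm wide, 40 mm deep, runs along the centre line from one end only; the other end is flat and closed. Which way along x the hole faces is not told: feel for it on a pin, or look.
- post: Metal post fixed to the worktop: foot 70 (x) x 50 x 10 mm, upright 30 (x) x 16 (y) mm, 82 mm tall. Origin under the foot's centre, z up. Two level pins, 14 mm thick, stick out of the upright along +y and -y, 26 mm each, axis 65 mm above the worktop. The adapter's hole slips over a pin with 4 mm of play all round, up to the upright; the closed end stops at the pin's tip.
- pin_left (a point): Centre of the tip of the pin on the post's +y side, at (0, 34, 65) mm in the post's frame; same axes as the post.
- pin_right (a point): Centre of the tip of the pin on the post's -y side, at (0, -34, 65) mm in the post's frame; same axes as the post.
- timer: Bystander: flat pale timer with small buttons, 66 x 62 x 18 mm; origin under its centre. Leave alone.
- cap: Bystander: white plastic round screw cap, 55 mm across, 26 mm tall; origin under its centre, beyond the adapter on the left-hand bench. Leave alone. Apart from it and the adapter that bench is clear from x 0.43 to 0.56 and y 0.27 to 0.45 m; between the two benches (y about 0 to 0.2 m) there is a gap nearer the robot than x 0.55 m.
- pen: Bystander: pen lying down, 145 mm long (along its y), 10 mm thick; origin under its centre. Leave alone.

How it is judged:
By the outcome, as a careful person would: the job done as asked, in the order asked, and still so for the second after the job is handed in, while the arm keeps its last pose, push and grip.
It also fails if it takes over 69 s, if anything falls off the work surface, if the arm or the gripper's body presses on something with over 40 N, if the wrist force passes 120 N, or if a joint passes its speed limit or range.

## Robot

A 6-joint arm with a two-finger parallel gripper is mounted at the origin on a cart in front of the work surface, level with it; the furniture and walls round the work are solid. World frame = base frame: x ahead of the robot, y to its left, z up, the work surface at z = 0. Lengths are in m, angles in degrees, forces in N, time in s.
With the tool pointing down it reaches from about 0.35 to 0.875 m from the base axis. Payload 4.2 kg.
Tool frame: the origin (TCP) lies midway between the tips of the shut fingers; the grasp point (between the pads) lies 19 mm behind it; z points along the fingers, y is the line along which they close (so a half turn about z gives the same grasp; the last joint's range is limited). The gripper opens to 87 mm and grips with 3 to 60 N. Pads are 19 mm wide; open, the fingers measure 117 mm over their backs; the gripper's body (75 mm by 190 mm) begins 51 mm behind the grasp point.
Start: joints at [78.071, 22.042, 0.453, 0, -68.411, -14.817], TCP at [0.281, 0.558, 0.223] pointing down, gripper open.
Joint ranges: [-179.83, 179.83], [-69.29, 118.12], [-61.27, 80.66], [-181.25, 117.63], [-171.15, -9.14], [-177.46, 177.46]. Speed limits (degrees/s): [159.86, 159.86, 180, 180, 180, 180].

## Interface

Orientations are given as a 3x3 rotation matrix whose columns are the frame's x, y, z axes.
In Python, from station import sensors, eyes, workorder gives the robot as it stands.
- The arm moves only by the shell command python3 -m handwheel 'ROWS'. ROWS is a JSON object with one list for each field, all of the same length, 1 to 8, a row being the entries at one place: jaw (the opening from 0.0 (shut) to 1.0 (fully open)), tx, ty, tz (the shift in m), drx, dry, drz (a rotation vector in degrees); each row is the pose to reach, as a shift and turn from the pose commanded when the command began, along the tool's axes at that moment; what a row does not reach only later rows make up. A row lasts 1/10 s, in which the tool goes at most 0.05 m and 8.59 degrees, less where a joint would pass 70% of its speed; a pose out of reach is approached as far as the arm can. The fingers move at their own pace and stop on an object; the grip force is fixed at half the most. Time passes only in rows, so rows that do not move let the fingers close. It prints the time, the measured TCP pose, the force, the opening and the grip force at its end. Input that does not fit is refused with a message, and nothing moves.
- sensors.sense(): the state, without advancing time (a new reading comes with each control period).
- eyes.capture(name): name is "scene" or "top"; returns a dict with "pixels" (420x560x3 uint8, red, green, blue), "z_map" (420x560 float32, m along the optical axis (not along the pixel's ray), 0 where there is no reading), "K" (3x3 intrinsics, pixels), "world_from_camera" (4x4, takes a point from camera to world coordinates). Camera axes: x right, y up, looking along -z (the intrinsics and any distortion apply to the point x, -y, -z); pixel columns grow to the right and rows downward; lengths in m; the calibration is good to about 2 mm. A picture is of the moment at which its call begins.
- workorder.finish_job(): hands the job in; it is judged then, once.
The state is a dict: "time_s": time; "joints": joint angles; "joint_velocities": joint speeds; "effort": joint torques, N m; "tcp_pos": TCP position; "ee_rot": TCP orientation; "wrist_force": force on the tool from outside, world axes, zero at the start; "moment": the same for the moment, N m; "gripper_width": opening from 0.0 (shut) to 1.0 (fully open); "gripper_force": force on a finger pad.
Only numpy, scipy, OpenCV 4.12 (cv2) and the standard library are available. Lean on these libraries where they do the work, as an engineer would, in place of code of your own. Each camera call takes 0.05 s, during which the arm holds its last target. There are 200 camera calls.

## Working session

There is one attempt and no reset: what is moved stays moved. The work goes in short steps, Python scripts to look and compute and a shell command to move; the robot and the scene stay as the last step left them, time stands still between calls to the robot, and variables do not carry over. Pictures are saved under pics/ and viewed, at most 10 in all, crops included, and the job is handed in when it is done.

```bash
ls; mkdir -p pics; python3 - <<'E'
from station import sensors, eyes
import cv2,pickle
s=sensors.sense(); print(s)
for n in("scene","top"):
    c=eyes.capture(n); pickle.dump(c,open(n+".pkl","wb")); cv2.imwrite(f"pics/{n}0.png",c["pixels"][:,:,::-1]); print(c["K"],c["world_from_camera"],c.keys())
E
```

```text
pics
{'time_s': 0.0, 'joints': array([ 7.80721342e+01,  2.20921197e+01,  3.80881275e-01, -3.02276049e-02,
       -6.84114699e+01, -1.48172715e+01]), 'joint_velocities': array([ 0.03559162, -0.0455432 ,  0.04763237,  0.01778478, -0.04000308,
       -0.03205704]), 'effort': array([-6.81015479e-06, -3.90665960e+01,  1.87402046e+01,  4.21995655e+00,
        1.09787608e-02, -1.80196907e-04]), 'tcp_pos': array([0.2809644 , 0.55761711, 0.22144961]), 'ee_rot': array([[ 8.92929565e-01, -4.50195447e-01, -9.22599232e-04],
       [-4.50196386e-01, -8.92927342e-01, -1.99398451e-03],
       [ 7.38686668e-05,  2.19583856e-03, -9.99997586e-01]]), 'wrist_force': array([ 0.63154945,  0.42106703, -1.14514219]), 'moment': array([ 0.00941364, -0.0222097 , -0.02648965]), 'gripper_force': 0.0, 'gripper_width': 0.9991754230947878}
[[465.37047346   0.         273.29198777]
 [  0.         465.37047346 211.55019473]
 [  0.           0.           1.        ]] [[ 0.71034319  0.28479021 -0.64366691 -0.30507348]
 [-0.70345227  0.31820048 -0.63553391 -0.74605474]
 [ 0.02382129  0.90423614  0.42636786  0.63643993]
 [ 0.          0.          0.          1.        ]] dict_keys(['pixels', 'z_map', 'K', 'world_from_camera'])
[[424.32680823   0.         280.70291056]
 [  0.         424.32680823 212.73527751]
 [  0.           0.           1.        ]] [[ 0.0038715   0.9762312  -0.21669716  0.25219406]
 [-0.99999101  0.00340503 -0.00252596  0.0919173 ]
 [-0.00172806  0.21670499  0.97623561  1.28618923]
 [ 0.          0.          0.          1.        ]] dict_keys(['pixels', 'z_map', 'K', 'world_from_camera'])
```

View pics/scene0.png

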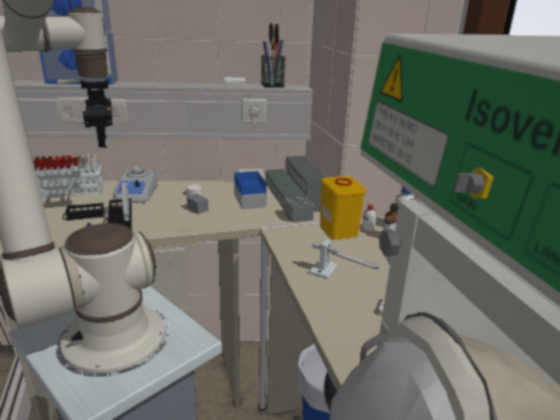

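View pics/top0.png

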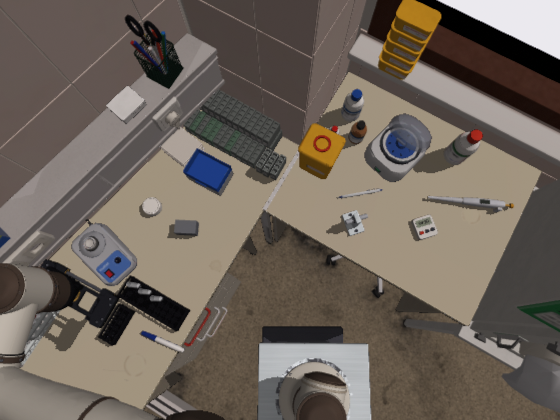

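The scene view shows the adapter at about (198,203) and the post at (324,260). In the top view the adapter is at (186,228), the cap at (150,207), the post at (353,222), the pen at (360,193) and the timer at (425,228). Next I'll measure them using depth.

```bash
cat > h.py <<'E'
import numpy as np,cv2
def cloud(c):
    z=c["z_map"].astype(float);K=c["K"];v,u=np.mgrid[:z.shape[0],:z.shape[1]]
    p=np.stack([(u-K[0,2])/K[0,0]*z,-(v-K[1,2])/K[1,1]*z,-z,np.ones_like(z)],-1)
    return (p@c["world_from_camera"].T)[...,:3]
def ray(c,u,v,h):
    K=c["K"];T=c["world_from_camera"];d=T[:3,:3]@np.array([(u-K[0,2])/K[0,0],-(v-K[1,2])/K[1,1],-1]);o=T[:3,3]
    return o+d*(h-o[2])/d[2]
E
python3 - <<'E'
from h import *;import pickle
c=pickle.load(open("top.pkl","rb"));P=cloud(c)
def box(u0,u1,v0,v1,zlo,zhi,nm):
    m=np.zeros(P.shape[:2],np.uint8);m[v0:v1,u0:u1]=((P[...,2]>zlo)&(P[...,2]<zhi))[v0:v1,u0:u1]
    q=P[m>0]
    r=cv2.minAreaRect((q[:,:2]*1000).astype(np.float32)); print(nm,m.sum(),r,np.median(q[:,2]),q.mean(0))
box(165,210,210,245,.03,.05,"adapter top");box(130,168,190,222,.015,.04,"cap")
box(330,380,200,245,.005,.02,"foot");box(330,380,200,245,.076,.09,"upright");box(330,380,200,245,.055,.074,"pins")
box(408,442,212,245,.008,.03,"timer");box(330,390,183,202,.004,.02,"pen")
m=c["pixels"][140:280,130:450]
cv2.imwrite("pics/crop_a.png",cv2.resize(np.hstack([c["pixels"][195:255,150:220],c["pixels"][195:255,320:390]])[:,:,::-1],None,fx=5.6,fy=5.6,interpolation=2))
s=pickle.load(open("scene.pkl","rb"))
cv2.imwrite("pics/crop_b.png",cv2.resize(np.hstack([s["pixels"][180:230,170:230],s["pixels"][230:280,300:360]])[:,:,::-1],None,fx=6.5,fy=6.5,interpolation=2))
E
```

```text
adapter top 300 ((487.0048522949219, 381.920166015625), (65.13055419921875, 41.51539611816406), 87.48955535888672) 0.03948149066812412 [0.48649337 0.38105883 0.03943228]
cap 263 ((554.0828857421875, 493.0998229980469), (55.241886138916016, 53.68362808227539), 26.54055404663086) 0.025116350587594205 [0.55372166 0.49255614 0.02509127]
foot 263 ((510.066650390625, -136.5387725830078), (132.89230346679688, 147.73521423339844), 1.9733778238296509) 0.008901570219210786 [ 0.50337436 -0.1259635   0.00927312]
upright 53 ((505.7001953125, -124.18687438964844), (32.877235412597656, 28.0761661529541), 66.12874603271484) 0.08076561452026398 [ 0.50655306 -0.12523617  0.08062778]
pins 88 ((505.3067932128906, -125.88243865966797), (28.210376739501953, 66.76573944091797), 7.7447662353515625) 0.06944256981832186 [ 0.50516971 -0.12565493  0.06872694]
timer 440 ((493.4701843261719, -343.00787353515625), (65.90705871582031, 64.08586883544922), 17.357885360717773) 0.015589684284090466 [ 0.49305667 -0.34199042  0.01567031]
pen 140 ((603.9589233398438, -150.97015380859375), (58.4961051940918, 183.3946533203125), 0.3753381669521332) 0.006216678998209435 [ 0.60052977 -0.15059165  0.00704621]
```

View pics/crop_a.png

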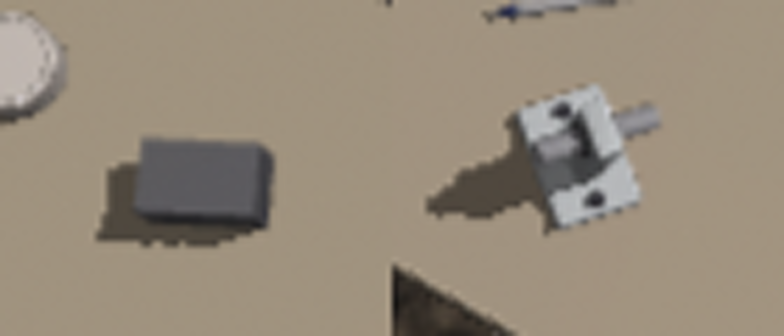

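View pics/crop_b.png

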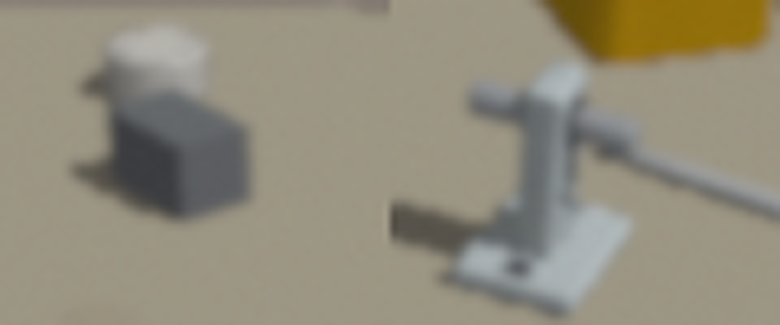

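The enlarged crops show the block's -y end in the scene view (crop (215,160)) plain and closed, so the hole is probably in the +y end. The pin test still has to confirm that. The post's pins run from crop (540,150) to (655,115). Next I'll measure the post more accurately.

```bash
python3 - <<'E'
from h import *;import pickle
for n,(u0,u1,v0,v1) in dict(top=(335,375,205,240),scene=(305,345,236,280)).items():
    c=pickle.load(open(n+".pkl","rb"));P=cloud(c)
    S=np.zeros(P.shape[:2],bool);S[v0:v1,u0:u1]=1
    S&=np.hypot(P[...,0]-.506,P[...,1]+.125)<.06
    for zl,zh,nm in((.0775,.09,"upright top"),(.067,.0755,"pin crest"),(.007,.0125,"foot"),(.05,.076,"pin all")):
        q=P[S&(P[...,2]>zl)&(P[...,2]<zh)]
        if len(q)<4: continue
        xy=q[:,:2]*1000; w,V=np.linalg.eigh(np.cov(xy.T)); v=V[:,1]
        print(n,nm,len(q),cv2.minAreaRect(xy.astype(np.float32)),"pca",xy.mean(0).round(1),np.degrees(np.arctan2(v[1],v[0]))%180,np.median(q[:,2]))
# colour foot contour in top
c=pickle.load(open("top.pkl","rb"));im=c["pixels"].astype(int)[205:242,335:380]
hsv=cv2.cvtColor(c["pixels"],cv2.COLOR_RGB2HSV)[205:242,335:380]
m=((hsv[...,1]<38)&(hsv[...,2]>120)).astype(np.uint8)
for r in m: print(''.join('.#'[k] for k in r))
E
```

```text
top upright top 47 ((507.7478942871094, -122.0799560546875), (31.39163589477539, 25.89342498779297), 74.34978485107422) pca [ 506.4 -125.2] 23.202594695897915 0.08096586480592416
top pin crest 72 ((502.413818359375, -127.12106323242188), (20.8209285736084, 67.36275482177734), 17.066608428955078) pca [ 504.9 -124. ] 108.33413905821902 0.0707586527287718
top foot 157 ((506.37286376953125, -125.50849914550781), (70.11437225341797, 49.306678771972656), 17.136621475219727) pca [ 502.  -123.8] 24.316916993720355 0.00955759658872446
top pin all 101 ((505.5254821777344, -125.93209838867188), (28.489416122436523, 67.09217071533203), 10.169346809387207) pca [ 504.9 -124.7] 108.66822471667889 0.06969053553813565
scene upright top 42 ((506.2376403808594, -129.08653259277344), (29.413129806518555, 15.65455436706543), 22.213151931762695) pca [ 505.5 -130. ] 19.994631362326146 0.08037149631356016
scene pin crest 77 ((500.5362548828125, -130.28964233398438), (25.484291076660156, 68.49188995361328), 14.810773849487305) pca [ 503.3 -133.3] 107.26535592796905 0.06987250477965612
scene foot 188 ((505.06
[... 1337 characters left out ...]
..........
....................#########................
.................############................
..............######..########...............
.............#######...#######...............
..............#####....######................
..............###########.#..................
..............########.#.....................
...............####..........................
...............###...........................
.............................................
.............................................
.............................................
.............................................
.............................................
.............................................
```

```bash
python3 -m handwheel '{"jaw": [1,1,1,1,1,1,1,1],"tx": [0.263,0.263,0.263,0.263,0.263,0.263,0.263,0.263],"ty": [0.064,0.064,0.064,0.064,0.064,0.064,0.064,0.064],"tz": [0,0,0,0,0,0,0,0],"drx": [0,0,0,0,0,0,0,0],"dry": [0,0,0,0,0,0,0,0],"drz": [65.7,65.7,65.7,65.7,65.7,65.7,65.7,65.7]}'
python3 -m handwheel '{"jaw": [1,1],"tx": [0,0],"ty": [0,0],"tz": [0,0],"drx": [0,0],"dry": [0,0],"drz": [0,0]}'; python3 -c "
from station import sensors
s=sensors.sense();print(s['joints'],s['ee_rot'])"
```

```text
time_s: 0.9
tcp_pos: [0.4879, 0.3814, 0.2217]
ee_rot: [[-0.05, -0.999, -0.001], [-0.999, 0.05, -0.001], [0.001, 0.001, -1.0]]
wrist_force: [0.2, -0.3, 0.1]
gripper_width: 1.001
gripper_force: 0.0
time_s: 1.1
tcp_pos: [0.4871, 0.3825, 0.2222]
ee_rot: [[-0.041, -0.999, -0.001], [-0.999, 0.041, -0.001], [0.001, 0.001, -1.0]]
wrist_force: [0.4, -0.7, -0.1]
gripper_width: 0.997
gripper_force: 0.0
[ 5.30905492e+01  2.15314479e+01 -3.84868142e-01 -7.76768210e-03
 -6.81262553e+01 -5.54093747e+01] [[-4.05104590e-02 -9.99178965e-01 -5.46811897e-04]
 [-9.99178968e-01  4.05107429e-02 -5.18541993e-04]
 [ 5.40268008e-04  5.25356573e-04 -9.99999716e-01]]
```

```bash
python3 -m handwheel '{"jaw": [1,1,1,1,1,1,1,1],"tx": [0,0,0,0,0,0,0,0],"ty": [0,0,0,0,0,0,0,0],"tz": [0.05,0.1,0.15,0.18,0.2,0.21,0.218,0.218],"drx": [0,0,0,0,0,0,0,0],"dry": [0,0,0,0,0,0,0,0],"drz": [0,0,0,0,0,0,0,0]}'
python3 -m handwheel '{"jaw": [0.3,0.3,0.3,0.3,0.3,0.3,0.3,0.3],"tx": [0,0,0,0,0,0,0,0],"ty": [0,0,0,0,0,0,0,0],"tz": [0,0,0,0,0,0,0,0],"drx": [0,0,0,0,0,0,0,0],"dry": [0,0,0,0,0,0,0,0],"drz": [0,0,0,0,0,0,0,0]}'
```

```text
time_s: 1.9
tcp_pos: [0.4871, 0.3827, 0.0042]
ee_rot: [[-0.042, -0.999, -0.0], [-0.999, 0.042, -0.0], [0.0, 0.0, -1.0]]
wrist_force: [0.4, -0.4, 0.6]
gripper_width: 1.002
gripper_force: 0.0
time_s: 2.7
tcp_pos: [0.4872, 0.3826, 0.0046]
ee_rot: [[-0.043, -0.999, -0.0], [-0.999, 0.043, -0.0], [0.0, 0.0, -1.0]]
wrist_force: [-0.8, -0.8, -0.3]
gripper_width: 0.457
gripper_force: 30.0
```

```bash
python3 -m handwheel '{"jaw": [0.3,0.3,0.3,0.3,0.3,0.3],"tx": [0,0,0,0,0,0],"ty": [0,0,0,0,0,0],"tz": [-0.03,-0.08,-0.13,-0.17,-0.19,-0.195],"drx": [0,0,0,0,0,0],"dry": [0,0,0,0,0,0],"drz": [0,0,0,0,0,0]}'
python3 -m handwheel '{"jaw": [0.3,0.3,0.3,0.3,0.3,0.3,0.3,0.3],"tx": [0.03,0.07,0.115,0.16,0.205,0.25,0.295,0.34],"ty": [0,0,-0.01,-0.02,-0.03,-0.04,-0.05,-0.06],"tz": [0,0,0,0,0,0,0,0],"drx": [0,0,0,0,0,0,0,0],"dry": [0,0,0,0,0,0,0,0],"drz": [0,0,0,-5,-8,-12,-16,-20.5]}'
python3 -c "
from station import sensors
s=sensors.sense();print(s['joints'],s['ee_rot'],s['tcp_pos'])"
```

```text
time_s: 3.3
tcp_pos: [0.4881, 0.3835, 0.2027]
ee_rot: [[-0.043, -0.999, 0.004], [-0.999, 0.043, 0.005], [-0.005, -0.004, -1.0]]
wrist_force: [0.1, -0.4, -1.4]
gripper_width: 0.456
gripper_force: 30.0
time_s: 4.1
tcp_pos: [0.5316, 0.0384, 0.1976]
ee_rot: [[0.313, -0.95, -0.004], [-0.95, -0.313, -0.001], [-0.0, 0.004, -1.0]]
wrist_force: [2.0, 0.5, -1.2]
gripper_width: 0.456
gripper_force: 30.0
[ 2.15496069e+01  1.43811021e+01 -1.44870397e+01 -4.42144332e-02
 -6.13359530e+01 -3.29983874e+00] [[ 3.12806422e-01 -9.49810221e-01 -3.56171812e-03]
 [-9.49816783e-01 -3.12806039e-01 -6.78559080e-04]
 [-4.69624586e-04  3.59523728e-03 -9.99993427e-01]] [0.53161006 0.0383523  0.19758781]
```

```bash
python3 -m handwheel '{"jaw": [0.3,0.3,0.3,0.3,0.3,0.3,0.3,0.3],"tx": [0.04,0.085,0.13,0.175,0.215,0.232,0.232,0.232],"ty": [0.015,0.03,0.045,0.06,0.072,0.077,0.077,0.077],"tz": [0,0,0,0,0,0,0.02,0.05],"drx": [0,0,0,0,0,0,0,0],"dry": [0,0,0,0,0,0,0,0],"drz": [0,0,0,0,0,0,0,0]}'
python3 -m handwheel '{"jaw": [0.3,0.3,0.3,0.3,0.3],"tx": [0,0,0,0,0],"ty": [0,0,0,0,0],"tz": [0,0.03,0.05,0.05,0.05],"drx": [0,0,0,0,0],"dry": [0,0,0,0,0],"drz": [0,0,0,0,0]}'
python3 - <<'E'
from station import sensors,eyes
from h import *;import pickle
s=sensors.sense();print(s['joints'],s['ee_rot'],s['tcp_pos'],s['wrist_force'])
for n,(a,b,d,e) in dict(top=(330,400,195,270),scene=(290,390,205,280)).items():
    c=eyes.capture(n);pickle.dump(c,open(n+"1.pkl","wb"));cv2.imwrite(f"pics/{n}1.png",cv2.resize(c["pixels"][d:e,a:b][:,:,::-1],None,fx=7,fy=7,interpolation=2))
E
```

```text
time_s: 4.9
tcp_pos: [0.5314, -0.2051, 0.1485]
ee_rot: [[0.308, -0.951, 0.001], [-0.951, -0.308, 0.0], [0.0, -0.001, -1.0]]
wrist_force: [0.9, -0.5, -1.7]
gripper_width: 0.458
gripper_force: 30.0
time_s: 5.4
tcp_pos: [0.5318, -0.2041, 0.1]
ee_rot: [[0.311, -0.95, -0.0], [-0.95, -0.311, -0.001], [0.001, 0.0, -1.0]]
wrist_force: [0.2, -0.1, -0.5]
gripper_width: 0.461
gripper_force: 30.0
[-4.68467051e+00  2.34398109e+01 -1.68001539e+01  4.76661999e-02
 -4.97705736e+01  2.27588639e+01] [[ 3.10759138e-01 -9.50488665e-01 -2.35019484e-04]
 [-9.50488555e-01 -3.10758949e-01 -6.18020676e-04]
 [ 5.14387239e-04  4.15438903e-04 -9.99999781e-01]] [ 0.53182428 -0.20411155  0.10004442] [ 0.15637335 -0.05288371 -0.51575574]
```

View pics/scene1.png

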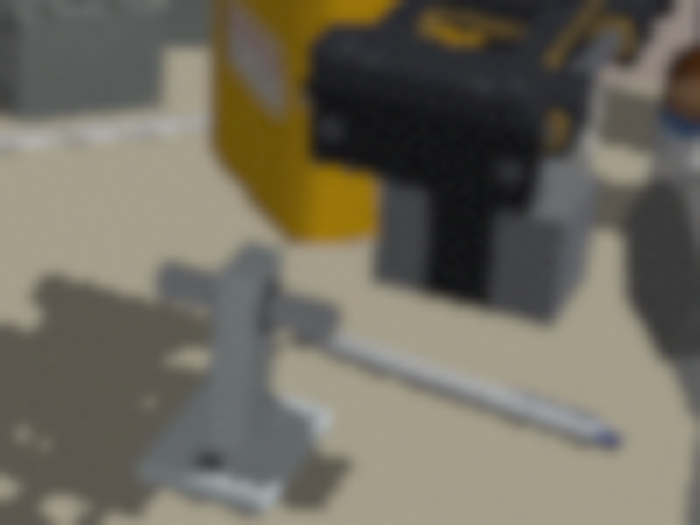

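The scene crop shows the block held at about (480,250), lined up beyond the right-hand pin tip at (330,320). Nothing else is close. Next I'll lower it and move onto the pin.

```bash
python3 -m handwheel '{"jaw": [0.3,0.3,0.3,0.3,0.3,0.3,0.3],"tx": [0,0,0,0,-0.005,-0.01,-0.01],"ty": [0,0,0.001,0.001,0.001,0.001,0.001],"tz": [0.03,0.05,0.0504,0.0504,0.0504,0.0504,0.0504],"drx": [0,0,0,0,0,0,0],"dry": [0,0,0,0,0,0,0],"drz": [0,0,0,0,0,0,0]}'
python3 -m handwheel '{"jaw": [0.3,0.3,0.3,0.3,0.3],"tx": [-0.003,-0.006,-0.009,-0.012,-0.012],"ty": [0,0,0,0,0],"tz": [0,0,0,0,0],"drx": [0,0,0,0,0],"dry": [0,0,0,0,0],"drz": [0,0,0,0,0]}'
```

```text
time_s: 6.2
tcp_pos: [0.5277, -0.1943, 0.0502]
ee_rot: [[0.311, -0.951, 0.002], [-0.951, -0.311, -0.0], [0.001, -0.002, -1.0]]
wrist_force: [-0.4, -0.0, -0.7]
gripper_width: 0.456
gripper_force: 30.0
time_s: 6.7
tcp_pos: [0.5235, -0.1831, 0.0491]
ee_rot: [[0.31, -0.951, -0.0], [-0.951, -0.31, 0.0], [-0.0, 0.0, -1.0]]
wrist_force: [0.1, 0.4, -1.8]
gripper_width: 0.459
gripper_force: 30.0
```

```bash
python3 -m handwheel '{"jaw": [0.3,0.3,0.3,0.3,0.3],"tx": [-0.003,-0.006,-0.009,-0.012,-0.012],"ty": [0,0,0,0,0],"tz": [0,0,0,0,0],"drx": [0,0,0,0,0],"dry": [0,0,0,0,0],"drz": [0,0,0,0,0]}'
python3 -m handwheel '{"jaw": [0.3,0.3,0.3],"tx": [-0.002,-0.004,-0.004],"ty": [0,0,0],"tz": [0,0,0],"drx": [0,0,0],"dry": [0,0,0],"drz": [0,0,0]}'
python3 - <<'E'
from station import eyes
from h import *
a=[]
for n,(a0,b,d,e) in dict(top=(325,385,195,245),scene=(300,360,225,275)).items():
    c=eyes.capture(n);a.append(c["pixels"][d:e,a0:b])
cv2.imwrite("pics/in.png",cv2.resize(np.hstack(a)[:,:,::-1],None,fx=6.5,fy=6.5,interpolation=2))
E
```

```text
time_s: 7.2
tcp_pos: [0.5198, -0.1717, 0.0492]
ee_rot: [[0.31, -0.951, -0.0], [-0.951, -0.31, 0.0], [-0.0, 0.0, -1.0]]
wrist_force: [0.3, -0.1, -0.8]
gripper_width: 0.458
gripper_force: 30.0
time_s: 7.5
tcp_pos: [0.5186, -0.1681, 0.0491]
ee_rot: [[0.31, -0.951, -0.0], [-0.951, -0.31, 0.0], [-0.0, 0.0, -1.0]]
wrist_force: [0.1, -0.1, -0.6]
gripper_width: 0.457
gripper_force: 30.0
```

View pics/in.png

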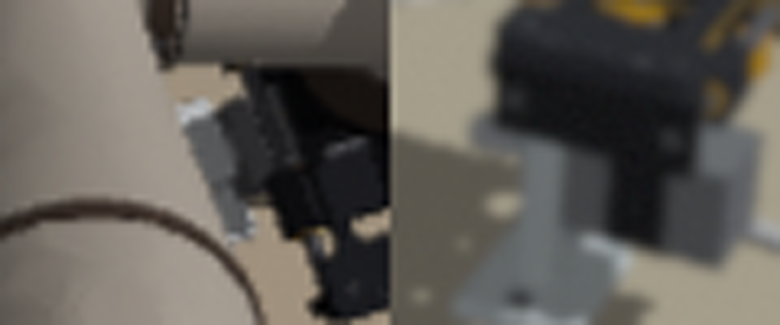

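The block sits over the right-hand pin with its face close to the upright (crop (565,190)), and there is no contact force. I'll ease it in until it touches.

```bash
python3 -m handwheel '{"jaw": [0.3,0.3,0.3],"tx": [-0.001,-0.0015,-0.0015],"ty": [0,0,0],"tz": [0,0,0],"drx": [0,0,0],"dry": [0,0,0],"drz": [0,0,0]}'
python3 -m handwheel '{"jaw": [0.3,0.3],"tx": [-0.001,-0.001],"ty": [0,0],"tz": [0,0],"drx": [0,0],"dry": [0,0],"drz": [0,0]}'
```

```text
time_s: 7.9
tcp_pos: [0.5182, -0.1668, 0.0491]
ee_rot: [[0.31, -0.951, -0.0], [-0.951, -0.31, 0.0], [-0.0, 0.0, -1.0]]
wrist_force: [-0.2, -0.3, -1.4]
gripper_width: 0.456
gripper_force: 30.0
time_s: 8.1
tcp_pos: [0.5178, -0.1658, 0.0491]
ee_rot: [[0.31, -0.951, -0.0], [-0.951, -0.31, 0.0], [-0.0, 0.0, -1.0]]
wrist_force: [-0.6, -1.4, -1.4]
gripper_width: 0.458
gripper_force: 30.0
```

```bash
python3 -m handwheel '{"jaw": [0.3,0.3],"tx": [-0.001,-0.001],"ty": [0,0],"tz": [0,0],"drx": [0,0],"dry": [0,0],"drz": [0,0]}'
python3 -m handwheel '{"jaw": [0.3,0.3],"tx": [-0.001,-0.001],"ty": [0,0],"tz": [0,0],"drx": [0,0],"dry": [0,0],"drz": [0,0]}'
```

```text
time_s: 8.3
tcp_pos: [0.5175, -0.1648, 0.0491]
ee_rot: [[0.31, -0.951, -0.0], [-0.951, -0.31, -0.0], [-0.0, 0.0, -1.0]]
wrist_force: [-0.0, -0.0, -1.4]
gripper_width: 0.456
gripper_force: 30.0
time_s: 8.5
tcp_pos: [0.5176, -0.1646, 0.0492]
ee_rot: [[0.31, -0.951, 0.001], [-0.951, -0.31, -0.001], [0.001, -0.0, -1.0]]
wrist_force: [0.2, -4.3, -2.2]
gripper_width: 0.457
gripper_force: 30.0
```

A firm stop came at full depth: the block centre is 39 mm from the post axis, where a full fit is 40 mm. So the hole is in the end facing tool -x. Next I'll pull it off and raise it.

```bash
python3 -m handwheel '{"jaw": [0.3,0.3,0.3,0.3,0.3,0.3],"tx": [0.005,0.015,0.03,0.045,0.06,0.06],"ty": [0,0,0,0,0,0],"tz": [0,0,0,0,0,0],"drx": [0,0,0,0,0,0],"dry": [0,0,0,0,0,0],"drz": [0,0,0,0,0,0]}'
python3 -m handwheel '{"jaw": [0.3,0.3,0.3,0.3,0.3,0.3,0.3,0.3],"tx": [0,0,0,0,0,0,0,0],"ty": [0,0,0,0,0,0,0,0],"tz": [-0.03,-0.07,-0.11,-0.15,-0.19,-0.23,-0.27,-0.3],"drx": [0,0,0,0,0,0,0,0],"dry": [0,0,0,0,0,0,0,0],"drz": [0,0,0,0,0,0,0,0]}'
python3 -m handwheel '{"jaw": [0.3,0.3,0.3,0.3,0.3,0.3,0.3,0.3],"tx": [0,0,0,0,0,0,0,0],"ty": [0,0,0,0,0,0,0,0],"tz": [0,0,0,0,0,0,0,0],"drx": [0,0,0,0,0,0,0,0],"dry": [0,0,0,0,0,0,0,0],"drz": [8,16,24,32,40,48,56,64]}'
python3 -m handwheel '{"jaw": [0.3,0.3,0.3,0.3,0.3,0.3,0.3,0.3],"tx": [0,0,0,0,0,0,0,0],"ty": [0,0,0,0,0,0,0,0],"tz": [0,0,0,0,0,0,0,0],"drx": [0,0,0,0,0,0,0,0],"dry": [0,0,0,0,0,0,0,0],"drz": [8,16,24,32,40,48,56,59]}'
python3 -c "
from station import sensors
s=sensors.sense();print(s['joints'],s['ee_rot'],s['tcp_pos'],s['wrist_force'])"
```

```text
time_s: 9.1
tcp_pos: [0.5367, -0.2233, 0.049]
ee_rot: [[0.308, -0.952, 0.001], [-0.952, -0.308, -0.0], [0.001, -0.001, -1.0]]
wrist_force: [-0.6, -0.4, -1.0]
gripper_width: 0.462
gripper_force: 30.0
time_s: 9.9
tcp_pos: [0.5359, -0.2213, 0.3522]
ee_rot: [[0.31, -0.951, 0.003], [-0.951, -0.31, -0.001], [0.001, -0.003, -1.0]]
wrist_force: [-0.1, 0.1, -1.8]
gripper_width: 0.458
gripper_force: 30.0
time_s: 10.7
tcp_pos: [0.5356, -0.221, 0.3488]
ee_rot: [[-0.723, -0.691, -0.001], [-0.691, 0.723, 0.001], [0.0, 0.001, -1.0]]
wrist_force: [-0.6, -0.5, -1.7]
gripper_width: 0.458
gripper_force: 30.0
time_s: 11.5
tcp_pos: [0.5356, -0.221, 0.3488]
ee_rot: [[-0.965, 0.262, -0.001], [0.262, 0.965, 0.001], [0.001, 0.0, -1.0]]
wrist_force: [-0.2, -0.3, -1.9]
gripper_width: 0.459
gripper_force: 30.0
[-6.43370523e+00  1.42211638e+01  7.02137201e+00 -3.31980138e-02
 -8.28521736e+01 -9.87258757e+01] [[-9.65181879e-01  2.61578365e-01 -8.36812905e-04]
 [ 2.61577853e-01  9.65182145e-01  6.72917390e-04]
 [ 9.83697505e-04  4.30595947e-04 -9.99999423e-01]] [ 0.53556699 -0.22102794  0.34877073] [-0.18106853 -0.27669355 -1.89535102]
```

```bash
python3 -m handwheel '{"jaw": [0.3,0.3,0.3,0.3,0.3,0.3,0.3,0.3],"tx": [-0.01,-0.02,-0.03,-0.04,-0.05,-0.06,-0.07,-0.07],"ty": [0.01,0.02,0.03,0.04,0.05,0.06,0.07,0.07],"tz": [-0.02,-0.04,-0.06,-0.08,-0.1,-0.1,-0.1,-0.1],"drx": [0,0,0,0,0,0,0,0],"dry": [-6,-13,-20,-27,-34,-41,-48,-55],"drz": [0,0,0,0,0,0,0,0]}'
python3 -m handwheel '{"jaw": [0.3,0.3,0.3,0.3,0.3,0.3,0.3,0.3],"tx": [0,0,0,0,0,0,0,0],"ty": [0,0,0,0,0,0,0,0],"tz": [0,0,0,0,0,0,0,0],"drx": [0,0,0,0,0,0,0,0],"dry": [-7,-14,-21,-28,-35,-35,-35,-35],"drz": [0,0,0,0,0,0,0,0]}'
python3 - <<'E'
from station import sensors,eyes
from h import *
s=sensors.sense();print(s['joints'],s['ee_rot'],s['tcp_pos'],s['wrist_force'])
a=[eyes.capture(n)["pixels"] for n in("top","scene")]
cv2.imwrite("pics/up.png",cv2.resize(np.hstack([a[0][100:300,250:450],a[1][60:260,250:450]])[:,:,::-1],None,fx=2,fy=2,interpolation=2))
E
```

```text
time_s: 12.3
tcp_pos: [0.6223, -0.1834, 0.4557]
ee_rot: [[-0.594, 0.28, 0.754], [0.162, 0.96, -0.229], [-0.788, -0.013, -0.616]]
wrist_force: [0.0, -2.9, 0.3]
gripper_width: 0.454
gripper_force: 30.0
time_s: 13.1
tcp_pos: [0.6182, -0.1799, 0.5083]
ee_rot: [[-0.571, 0.177, 0.801], [-0.335, 0.841, -0.425], [-0.749, -0.511, -0.421]]
wrist_force: [0.2, 1.0, -0.9]
gripper_width: 0.457
gripper_force: 30.0
[ -18.98262929   -6.95096596  -36.39193381  117.63666379   -9.15038777
 -177.40621075] [[-0.57124432  0.17693239  0.80148291]
 [-0.33539348  0.84092406 -0.42468569]
 [-0.74912692 -0.51141143 -0.42103112]] [ 0.61824298 -0.17993838  0.5082783 ] [ 0.17600851  0.95577601 -0.85154452]
```

View pics/up.png

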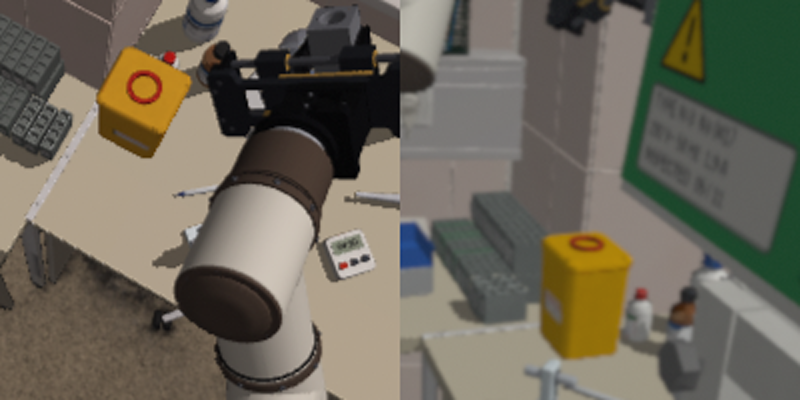

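The top crop shows the adapter still held, at (335,35), but the wrist ran into its joint-5 limit with joint 4 wound round. I'll fit the arm's geometry, go back to the pointing-down posture, and find a spot where the tool can point straight ahead.

```bash
cat >> h.py <<'E'
from scipy.spatial.transform import Rotation as Ro
def Rt(yaw,tilt): # tool x yaw deg with tool down, then tilted about tool y by -tilt
    y=np.radians(yaw);x=[np.cos(y),np.sin(y),0];z=[0,0,-1];return np.column_stack([x,np.cross(z,x),z])@Ro.from_euler('y',-tilt,degrees=True).as_matrix()
def delta(s,p,R):
    E=s['ee_rot'];return (E.T@(np.array(p)-s['tcp_pos'])).round(4),Ro.from_matrix(E.T@R).as_rotvec(degrees=True).round(1)
E
python3 - <<'E'
from h import *;from scipy.optimize import least_squares,fsolve
from station import sensors
D=np.array([[22.04,.45,.6247,.223],[21.53,-.385,.6193,.2222],[14.38,-14.49,.533,.1976],[23.44,-16.8,.5696,.1],[14.22,7.02,.5794,.3488]])
D[0,2]=np.hypot(.281,.558);D[1,2]=np.hypot(.4871,.3825);D[2,2]=np.hypot(.5316,.0384);D[3,2]=np.hypot(.5318,.2041);D[4,2]=np.hypot(.5356,.221)
def fk(p,j2,j3):
    a,L2,L3,e,h=p;j2,q=np.radians(j2),np.radians(j2-j3)
    return a+L2*np.sin(j2)+L3*np.cos(q)+e*np.sin(q),h+L2*np.cos(j2)-L3*np.sin(q)+e*np.cos(q)
f=least_squares(lambda p:np.r_[fk(p,D[:,0],D[:,1])[0]-D[:,2],fk(p,D[:,0],D[:,1])[1]-D[:,3],.01*p[0],.003*p[3]],[0,.4,.4,0,0]);p=f.x
print(p,f.cost)
for j2,j3 in((10,35),(0,35),(-10,25),(-20,15),(0,25),(-20,30),(-30,20)):print(j2,j3,"wrist r, z-d:",fk(p,j2,j3))
s=sensors.sense()
for t in(30,45):print(t,delta(s,[.58,-.19,.45],Rt(165,t)))
E
```

```text
[ 0.02622289  0.54953888  0.42027669  0.00526378 -0.13664388] 7.058733751180384e-07
10 35 wrist r, z-d: (np.float64(0.5003247773255524), np.float64(0.5869334814884117))
0 35 wrist r, z-d: (np.float64(0.3674742139535758), np.float64(0.6582676446358512))
-10 25 wrist r, z-d: (np.float64(0.2720477880493778), np.float64(0.6499189141684373))
-20 15 wrist r, z-d: (np.float64(0.1795208458081774), np.float64(0.6251263947167865))
0 25 wrist r, z-d: (np.float64(0.4048983514213544), np.float64(0.5952822119558256))
-20 30 wrist r, z-d: (np.float64(0.1043858762903212), np.float64(0.7050878671190578))
-30 20 wrist r, z-d: (np.float64(0.017569802031225382), np.float64(0.6646048668410883))
30 (array([ 0.0692,  0.014 , -0.0021]), array([-19.7,  30.7,  24.3]))
45 (array([ 0.0692,  0.014 , -0.0021]), array([-16.2,  16.1,  26.5]))
```

```bash
python3 -m handwheel '{"jaw": [0.3,0.3,0.3,0.3,0.3,0.3,0.3,0.3],"tx": [0.0692,0.0692,0.0692,0.0692,0.0692,0.0692,0.0692,0.0692],"ty": [0.014,0.014,0.014,0.014,0.014,0.014,0.014,0.014],"tz": [-0.002,-0.002,-0.002,-0.002,-0.002,-0.002,-0.002,-0.002],"drx": [-19.7,-19.7,-19.7,-19.7,-19.7,-19.7,-19.7,-19.7],"dry": [30.7,30.7,30.7,30.7,30.7,30.7,30.7,30.7],"drz": [24.3,24.3,24.3,24.3,24.3,24.3,24.3,24.3]}'
python3 - <<'E'
from h import *
from station import sensors
s=sensors.sense();print(s['joints'],s['tcp_pos'])
print(delta(s,[.58,-.19,.45],Rt(165,30)),delta(s,[.53,-.15,.45],Rt(165,0)))
E
```

```text
time_s: 14.0
tcp_pos: [0.5791, -0.1888, 0.4496]
ee_rot: [[-0.814, 0.248, 0.526], [0.173, 0.967, -0.188], [-0.555, -0.062, -0.829]]
wrist_force: [-0.1, -4.0, -0.0]
gripper_width: 0.46
gripper_force: 30.0
[   3.06568562   -1.35656974  -10.33181509   16.27169346  -50.33181263
 -113.3544258 ] [ 0.57907641 -0.18879727  0.44956639]
(array([-0.0012, -0.001 ,  0.0004]), array([-2.7,  3.8,  2.4])) (array([ 0.0464,  0.0253, -0.0335]), array([-3.3, 33.8,  1.6]))
```

```bash
python3 -m handwheel '{"jaw": [0.3,0.3,0.3,0.3,0.3,0.3],"tx": [0.012,0.023,0.035,0.0464,0.0464,0.0464],"ty": [0.006,0.012,0.019,0.0253,0.0253,0.0253],"tz": [-0.008,-0.017,-0.025,-0.0335,-0.0335,-0.0335],"drx": [-1,-1.7,-2.5,-3.3,-3.3,-3.3],"dry": [8,17,25,33.8,33.8,33.8],"drz": [0.4,0.8,1.2,1.6,1.6,1.6]}'
python3 - <<'E'
from h import *
from station import sensors
s=sensors.sense();print(s['joints'],s['tcp_pos'])
print(delta(s,[.39,-.105,.62],Rt(165,0)))
E
```

```text
time_s: 14.6
tcp_pos: [0.5319, -0.1529, 0.4497]
ee_rot: [[-0.965, 0.262, 0.007], [0.262, 0.965, -0.006], [-0.008, -0.004, -1.0]]
wrist_force: [0.3, 0.2, -1.5]
gripper_width: 0.461
gripper_force: 30.0
[   0.93877246   10.9619908    16.40447466    0.33109498  -95.05588952
 -106.09988455] [ 0.53187429 -0.15286771  0.44966814]
(array([ 0.1481,  0.0084, -0.1716]), array([-0.2,  0.5, -0.2]))
```

```bash
python3 -m handwheel '{"jaw": [0.3,0.3,0.3,0.3,0.3,0.3,0.3,0.3],"tx": [0.02,0.045,0.07,0.1,0.125,0.148,0.148,0.148],"ty": [0.001,0.003,0.004,0.006,0.007,0.008,0.008,0.008],"tz": [-0.023,-0.05,-0.08,-0.115,-0.145,-0.171,-0.171,-0.171],"drx": [0,0,0,0,0,0,0,0],"dry": [0,0,0,0,0,0,0,0],"drz": [0,0,0,0,0,0,0,0]}'
python3 - <<'E'
from h import *
from station import sensors
s=sensors.sense();print(s['joints'],s['tcp_pos'],s['wrist_force'])
d=.25
for t in(10,20,30,40,50,60,70,80,90):
    a=np.radians(t);w=s['tcp_pos']+[0,0,d];u=np.array([np.cos(np.radians(-15)),np.sin(np.radians(-15)),0])
    print(t,delta(s,w+d*(u*np.sin(a)-[0,0,np.cos(a)]),Rt(165,t)))
E
```

```text
time_s: 15.4
tcp_pos: [0.3876, -0.1057, 0.6215]
ee_rot: [[-0.965, 0.262, 0.011], [0.262, 0.965, -0.004], [-0.012, -0.001, -1.0]]
wrist_force: [0.5, 0.3, -2.2]
gripper_width: 0.457
gripper_force: 30.0
[   8.45920806   -0.5421755    28.0082451     0.36810301 -117.95177288
 -113.47211057] [ 0.38763166 -0.10566277  0.62152784] [ 0.47941847  0.34704216 -2.22138963]
10 (array([-0.0435,  0.0001, -0.0033]), array([-0.1, -9.3, -0.2]))
20 (array([-0.0857,  0.0003, -0.0141]), array([ -0.1, -19.3,  -0.2]))
30 (array([-0.1254,  0.0004, -0.032 ]), array([ -0.1, -29.3,  -0.2]))
40 (array([-0.1614,  0.0005, -0.0566]), array([ -0.1, -39.3,  -0.2]))
50 (array([-0.1926,  0.0005, -0.087 ]), array([ -0.1, -49.3,  -0.1]))
60 (array([-0.218 ,  0.0006, -0.1224]), array([ -0.2, -59.3,  -0.1]))
70 (array([-0.2369,  0.0006, -0.1617]), array([ -0.2, -69.3,  -0.1]))
80 (array([-0.2486,  0.0006, -0.2037]), array([ -0.2, -79.3,  -0.1]))
90 (array([-0.2529,  0.0006, -0.247 ]), array([ -0.2, -89.3,  -0.1]))
```

```bash
python3 -m handwheel '{"jaw": [0.3,0.3,0.3,0.3],"tx": [0,0,0,0],"ty": [0,0,0,0],"tz": [0,0,0,0],"drx": [0,0,0,0],"dry": [0,0,0,0],"drz": [-8,-16,-23.5,-23.5]}'
python3 -m handwheel '{"jaw": [0.3,0.3,0.3,0.3,0.3,0.3,0.3,0.3],"tx": [-0.022,-0.0435,-0.065,-0.0857,-0.106,-0.125,-0.144,-0.161],"ty": [0,0,0,0,0,0,0,0],"tz": [-0.001,-0.004,-0.0085,-0.015,-0.0235,-0.0335,-0.045,-0.0585],"drx": [0,0,0,0,0,0,0,0],"dry": [-5,-10,-15,-20,-25,-30,-35,-40],"drz": [0,0,0,0,0,0,0,0]}'
python3 - <<'E'
from h import *
from station import sensors
s=sensors.sense();print(s['joints'],s['tcp_pos'],s['wrist_force'])
d=.25;hd=8.5;u=np.array([np.cos(np.radians(hd)),np.sin(np.radians(hd)),0])
c=lambda t:d*(u*np.sin(np.radians(t))-[0,0,np.cos(np.radians(t))])
for t in(47,54,61,68,75,82,90):print(t,delta(s,s['tcp_pos']-c(40)+c(t),Rt(180+hd,t)))
E
```

```text
time_s: 15.8
tcp_pos: [0.3894, -0.1057, 0.6188]
ee_rot: [[-0.99, -0.143, 0.003], [-0.143, 0.99, -0.005], [-0.002, -0.005, -1.0]]
wrist_force: [-0.5, -0.5, -0.7]
gripper_width: 0.456
gripper_force: 30.0
time_s: 16.6
tcp_pos: [0.5489, -0.0822, 0.6784]
ee_rot: [[-0.755, -0.141, 0.641], [-0.11, 0.99, 0.089], [-0.647, -0.003, -0.763]]
wrist_force: [0.1, -0.4, -2.3]
gripper_width: 0.455
gripper_force: 30.0
[  8.39751741  -4.53081027  21.86890276   0.33080483 -76.08999025
 -90.17854226] [ 0.54892579 -0.08223125  0.67841554] [ 0.05810822 -0.43244098 -2.30378501]
47 (array([-0.0305,  0.0001, -0.0017]), array([-0.4, -6.7, -0.2]))
54 (array([-0.0605,  0.0001, -0.0071]), array([ -0.4, -13.7,  -0.1]))
61 (array([-0.0897,  0.0002, -0.0161]), array([ -0.4, -20.7,  -0.1]))
68 (array([-0.1175,  0.0002, -0.0286]), array([ -0.4, -27.7,  -0.1]))
75 (array([-1.436e-01,  1.000e-04, -4.440e-02]), array([ -0.4, -34.7,  -0.1]))
82 (array([-1.676e-01,  1.000e-04, -6.330e-02]), array([ -0.4, -41.7,  -0. ]))
90 (array([-0.192 , -0.    , -0.0883]), array([ -0.4, -49.7,   0. ]))
```

```bash
python3 -m handwheel '{"jaw": [0.3,0.3,0.3,0.3,0.3,0.3,0.3,0.3],"tx": [-0.03,-0.06,-0.09,-0.117,-0.144,-0.168,-0.192,-0.192],"ty": [0,0,0,0,0,0,0,0],"tz": [-0.002,-0.007,-0.016,-0.029,-0.044,-0.063,-0.088,-0.088],"drx": [-0.1,-0.2,-0.3,-0.4,-0.4,-0.4,-0.4,-0.4],"dry": [-7,-14,-21,-28,-35,-42,-49.7,-49.7],"drz": [0,0,0,0,0,0,0,0]}'
python3 -m handwheel '{"jaw": [0.3,0.3,0.3],"tx": [0,0,0],"ty": [0,0,0],"tz": [0,0,0],"drx": [0,0,0],"dry": [0,0,0],"drz": [0,0,0]}'
python3 - <<'E'
from h import *
from station import sensors,eyes
s=sensors.sense();print(s['joints'],s['tcp_pos'],s['ee_rot'],delta(s,s['tcp_pos'],Rt(188.5,90)))
im=eyes.capture("top")["pixels"]
cv2.imwrite("pics/up2.png",cv2.resize(im[60:300,150:450][:,:,::-1],None,fx=2.5,fy=2.5,interpolation=2))
E
```

```text
time_s: 17.4
tcp_pos: [0.6367, -0.0685, 0.8695]
ee_rot: [[-0.002, -0.149, 0.989], [-0.0, 0.989, 0.149], [-1.0, -0.0, -0.002]]
wrist_force: [0.3, 0.2, -1.0]
gripper_width: 0.459
gripper_force: 30.0
time_s: 17.7
tcp_pos: [0.6367, -0.0684, 0.8704]
ee_rot: [[-0.002, -0.15, 0.989], [-0.002, 0.989, 0.15], [-1.0, -0.002, -0.002]]
wrist_force: [-0.1, 0.4, -1.3]
gripper_width: 0.455
gripper_force: 30.0
[  8.01914959  -8.07024666  13.53456575  -1.60205203 -21.74249048
 -88.40566956] [ 0.63672106 -0.06840743  0.87036462] [[-0.00196868 -0.14975563  0.98872108]
 [-0.00214906  0.98872135  0.14975139]
 [-0.99999575 -0.00183001 -0.00226831]] (array([0., 0., 0.]), array([ 0.1, -0.1,  0.1]))
```

View pics/up2.png

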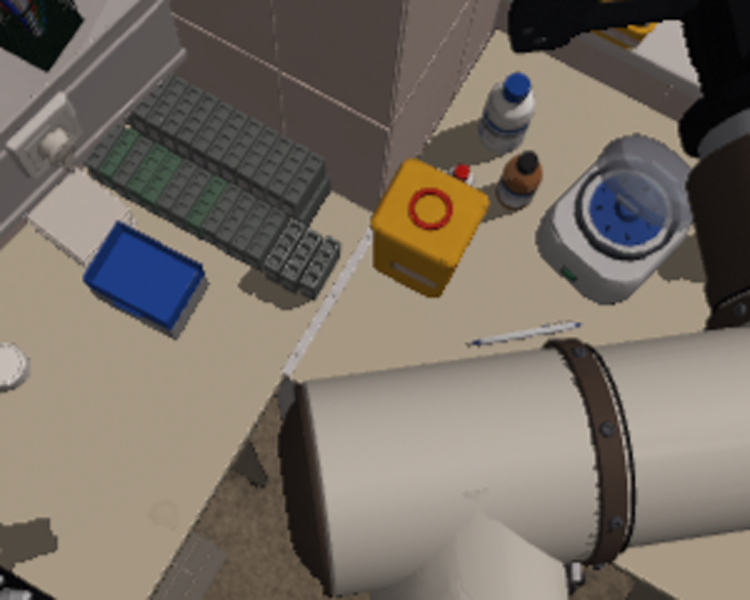

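The pen, cap and the rest look undisturbed. The adapter is above this crop, so I'll check it in the full top frame.

```bash
python3 - <<'E'
from h import *
from station import sensors,eyes
c=eyes.capture("top");im=c["pixels"]
cv2.imwrite("pics/up3.png",cv2.resize(im[0:130,300:460][:,:,::-1],None,fx=4.5,fy=4.5,interpolation=2))
s=sensors.sense();print(s['tcp_pos'],s['joint_velocities'].round(2),s['gripper_force'])
E
```

```text
[ 0.63658242 -0.06841462  0.87084823] [ 0.07 -0.04  0.07  0.08  0.22  0.26] 29.99995319318259
```

View pics/up3.png

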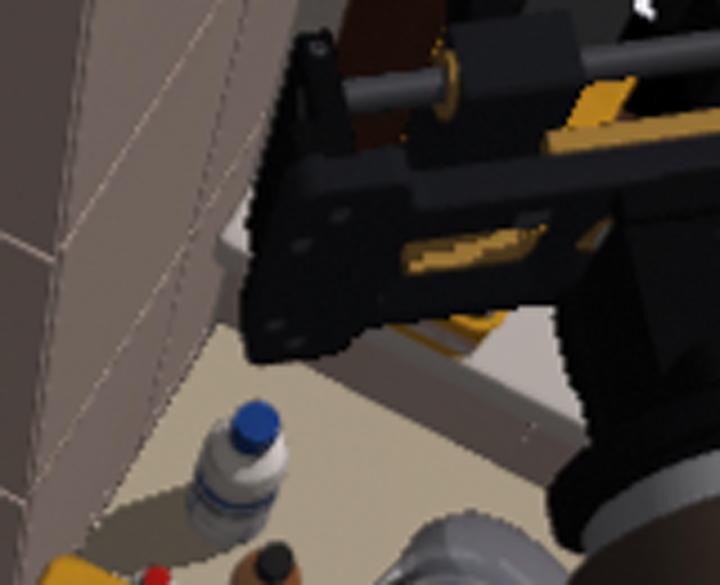

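The adapter is just out of frame, so I'll pull it straight back a little to check it by eye.

```bash
python3 -m handwheel '{"jaw": [0.3,0.3,0.3,0.3,0.3,0.3,0.3,0.3],"tx": [0,0,0,0,0,0,0,0],"ty": [0,0,0,0,0,0,0,0],"tz": [-0.015,-0.035,-0.055,-0.075,-0.095,-0.11,-0.12,-0.12],"drx": [0,0,0,0,0,0,0,0],"dry": [0,0,0,0,0,0,0,0],"drz": [0,0,0,0,0,0,0,0]}'
python3 -m handwheel '{"jaw": [0.3,0.3,0.3,0.3,0.3],"tx": [0,0,0,0,0],"ty": [0,0,0,0,0],"tz": [0,0,0,0,0],"drx": [0,0,0,0,0],"dry": [0,0,0,0,0],"drz": [0,0,0,0,0]}'
python3 - <<'E'
from h import *
from station import sensors,eyes
c=eyes.capture("top");im=c["pixels"]
cv2.imwrite("pics/up4.png",cv2.resize(im[0:130,300:460][:,:,::-1],None,fx=4.5,fy=4.5,interpolation=2))
s=sensors.sense();print(s['joints'],s['joint_velocities'].round(2))
P=cloud(c);q=P[(P[...,2]>.86)&(abs(P[...,0]-.5)<.07)&(abs(P[...,1]+.085)<.05)]
h=s['ee_rot'];g=s['tcp_pos']-.019*h[:,2];print(g)
m=(np.hypot(P[...,0]-g[0],P[...,1]-g[1])<.035)&(P[...,2]>g[2]+.02)&(P[...,2]<g[2]+.045);q=P[m];print(len(q))
# fit plane to the upper face
z=np.median(q[:,2]);q=q[abs(q[:,2]-z)<.008];A=np.c_[q[:,:2]-g[:2],np.ones(len(q))];k=np.linalg.lstsq(A,q[:,2],rcond=None)[0];print(z,k,len(q))
E
```

```text
time_s: 18.6
tcp_pos: [0.5154, -0.0868, 0.8731]
ee_rot: [[0.004, -0.149, 0.989], [-0.002, 0.989, 0.149], [-1.0, -0.003, 0.003]]
wrist_force: [-0.3, -0.2, -1.2]
gripper_width: 0.456
gripper_force: 30.0
time_s: 19.1
tcp_pos: [0.5184, -0.0863, 0.8709]
ee_rot: [[-0.001, -0.15, 0.989], [-0.003, 0.989, 0.15], [-1.0, -0.002, -0.001]]
wrist_force: [0.1, -0.1, -1.7]
gripper_width: 0.456
gripper_force: 30.0
[  7.64086411 -19.3273718    6.41008867  -2.23892935 -25.79138217
 -87.84323138] [-0.08 -0.33  0.01  0.03  0.06  0.04]
[ 0.49941567 -0.08917967  0.8710217 ]
1594
0.9014074729756606 [ 0.02943236 -0.01776514  0.90064837] 1480
```

View pics/up4.png

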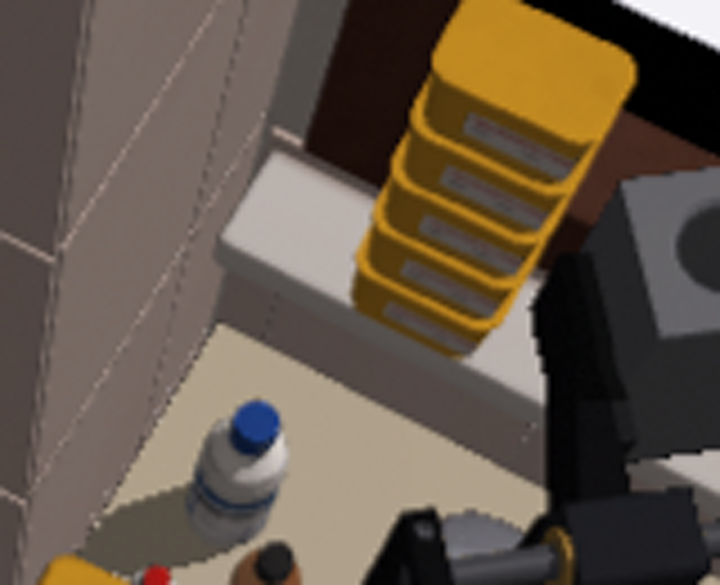

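The adapter's upper face, with the round hole at crop (705,250), points up. The depth plane is level to about 2°, and the grip is steady.

```bash
python3 -c "
from station import workorder
print(workorder.finish_job())"
```

```text
the job is handed in; nothing more can be done
None
```

The first end I tried went fully onto the right-hand pin, so that is the hole end; the adapter is now held still with its hole facing straight up (within about 2°), about 0.87 m above the worktop, with no sign that the timer, cap or pen moved, and the job was handed in at about 19 s.

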